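# Park the examination lens in its tray corner

## Task

Park the larger of the two hand-held lenses in the tray's corner pocket without picking it up: with your fingertips push it sideways against the metal rail, then, keeping it against the rail all the way, slide it along into the corner until it sits fully home against both the rail and the end stop. Do not lift, tip or carry it, leave everything else where it is, and finish with the hand clear.

Things in the scene. Friction and masses are not known exactly. Their poses are not given: they have to be found in the camera images.
- pocket_seat (a point): point on the tray's upper face (6 mm above the table) over which the larger lens's centre stands when fully home in the corner pocket. z up, x points squarely at the rail, y runs along the rail towards the end stop. In this frame: rail face at x = 25 mm, end stop face at y = 25 mm, inner face of the pocket's low outer lip at x = -31 mm
- tray: white tray plate, 220 (x) x 360 (y) x 6 mm, fixed to the table; origin under its centre, axes as the pocket seat's, which lies at (60, 125, 6) mm. Dark steel rail, 18 mm thick, 18 high above the plate, along the whole +x side; end stop of the same section across the +y end, from x = 17 mm to the rail. Both lenses start on it, 90 to 120 mm from the seat in -x
- lip_end (a point): top of the rounded free end of the lip that closes the pocket's outer side: a dark steel bar 12 mm wide, 6 mm high above the plate, parallel to the rail, 56 mm clear of it, running 36 mm from the end stop plus its 6 mm round end; this point is the centre of the rounding
- lens_center (a point): centre (half-way up) of the larger lens, the one to be parked: a flat disc, black plastic ring with a pale clear lens in it, 50 mm across; the ring is 14 mm high and the glass bulges 3 mm above it (look only), about 50 g; its polished ring is slippery (friction about 0.3) on the tray, rail and fingers. z is its axis
- small_lens_center (a point): centre (half-way up) of the smaller lens, same make, 32 mm across, 12 mm high; leave it alone
- dropper: small white eye-drop bottle, 26 mm across, 62 mm tall, standing on the tray near its outer corner by the end-stop end; origin at the centre of its underside; leave it alone
- penlight: steel penlight lying on the table to the left of the tray, 132 mm long, 16 mm thick; origin under its middle, x along it; leave it alone
- case: blue spectacle case lying on the table to the right of the tray, 65 x 160 x 41 mm, origin under its centre; leave it alone
- lens: the same larger lens; origin at the centre of its underside
Things that resemble listed ones, but are neither listed nor needed, are in the scene too. Leave any green or yellow look-alike of the lens alone.

How it is judged:
On the way:
1. the larger lens lies against the rail (within 4 mm), still outside the pocket (more than 55 mm short of its seat) (x of lens_center in the frame of pocket_seat above -0.004 m and y of lens_center in the frame of pocket_seat below -0.055 m), for 0.1 s.
At the end, for the whole second after the job is handed in: the larger lens lies flat and still on the tray within 3 mm of its seat both towards the rail and towards the end stop; the small lens and the dropper are within 15 mm of where they were (x of lens_center in the frame of pocket_seat between -0.003 and 0.003 m and y of lens_center in the frame of pocket_seat between -0.003 and 0.003 m and z of lens_center in the frame of pocket_seat between 0.004 and 0.01 m and angle between lens_center's own z axis and vertical below 0.1 rad and linear speed of lens below 0.01 m/s and distance of each of small_lens_center, dropper from where it was at the start of the episode below 0.015 m); the robot touches nothing.
It fails at once if the larger lens is lifted more than 6 mm or tipped more than 0.3 rad (z of lens_center in the frame of pocket_seat above 0.013 m or angle between lens_center's own z axis and vertical above 0.3 rad).
It fails at once if the larger lens comes away from the rail by more than 8 mm on the way into the pocket (from 55 to 15 mm short of its seat) (x of lens_center in the frame of pocket_seat below -0.008 m and y of lens_center in the frame of pocket_seat between -0.055 and -0.015 m).
It fails at once if the small lens is moved more than 15 mm (distance of small_lens_center from where it was at the start of the episode above 0.015 m).
It fails at once if the dropper is moved more than 15 mm or tipped (distance of dropper from where it was at the start of the episode above 0.015 m or angle between dropper's own z axis and vertical above 0.3 rad).
It fails at once if the penlight or the case is moved more than 20 mm (distance of any of penlight, case from where it was at the start of the episode above 0.02 m).
It also fails if it takes over 51 s, if anything falls off the work surface, if the arm or the gripper's body presses on something with over 40 N, if the wrist force passes 120 N, or if a joint passes its speed limit or range.

## Robot

A 7-joint arm with a two-finger parallel gripper is mounted at the origin on the work surface. World frame = base frame: x ahead of the robot, y to its left, z up, the work surface at z = 0. Lengths are in m, angles in rad, forces in N, time in s.
With the tool pointing down it reaches from about 0.425 to 0.975 m from the base axis. Payload 16.7 kg.
Tool frame: the origin (TCP) lies on the centre line of the jaws, within the pads' length; the fingertips stand 22 mm ahead of it and the grasp point (between the pads) lies 3 mm ahead of it; z points along the fingers, y is the line along which they close (so a half turn about z gives the same grasp; the last joint's range is limited). The gripper opens to 85 mm and grips with 20 to 120 N. Pads are 22 mm wide; open, the fingers measure 114 mm over their backs; the gripper's body (76 mm by 85 mm) begins 54 mm behind the grasp point. The pads swing forward as they close: fully open they stand 13 mm farther back than shut.
Start: joints at [-1.385, 0.426, 0.074, 1.606, -0.034, 1.111, -0.067], TCP at [0.222, 0.637, 0.253] pointing down, gripper open.
Joint ranges: [-2.85, 2.85], [-0.5, 2.14], [-1.23, 1.37], [0.21, 2.46], [-1.02, 4.16], [0.16, 2.05], [-2.73, 2.73]. Speed limits (rad/s): [1.89, 1.89, 2.39, 2.39, 3.01, 3.01, 3.01].

## Interface

Orientations are given as a rotation vector (axis times angle).
In Python, from rig import * gives the robot as it stands.
- The arm moves only by the tool servo_tool, never from a script. Its argument "deltas" is one flat list of numbers, 4 for each row, row after row: the shift along the world's x, y, z each as a share of 0.02 m, from -1 to 1, then the turn about the world's z as a share of 60 degrees, from -1 to 1. In form: [dx, dy, dz, roll, dx, dy, dz, roll, ...]. A call has 1 to 8 rows; each row shifts and turns the commanded pose from where the row before left it; what a row does not reach is not made up. A row lasts 1/12 s, in which the tool goes at most 41.7 mm and 7.16 degrees, less where a joint would pass 70% of its speed; a pose out of reach is approached as far as the arm can. A call with a number of a shift or a turn outside -1 to 1 is refused whole. A call with a gripper value outside its range is refused whole. "grip" is the opening, from 0 (shut) to 1 (fully open), set as the call begins (left out, the last holds). The fingers move at their own pace and stop on an object; "grip_force" is the grip in N (left out, the last holds). Time passes only in rows, so rows that do not move let the fingers close. It gives the time, the measured TCP pose, the force, the opening and the grip force at its end, in the units of the state.
- observe(): the state, without advancing time (a new reading comes with each control period).
- read_camera(name): name is "side" or "top" or "wrist"; returns a dict with "pixels" (420x560x3 uint8, red, green, blue), "K" (3x3 intrinsics, pixels), "R" (3x3) and "t" (3): a world point X has camera coordinates R X + t; the wrist camera has in their place "mount" (4x4, takes a point from camera to tool coordinates, whose origin is the TCP and whose axes are the flange's). Camera axes: x right, y down, z forward; pixel columns grow to the right and rows downward; lengths in m; the calibration is good to about 2 mm. A picture is of the moment at which its call begins: read the wrist's pose just before it. There is no depth.
- close_job(): hands the job in; it is judged then, once.
Trained networks look in a picture, given as the dict that the camera call returned (one of the last four; its "shot" number tells which), for a name from the list of things; names that differ only in an ending like _2 or _b are one class to them, and where a whole thing is asked for, a point or a joint stands for the part that bears it (a point fixed in the world has none). Each returns a list of dicts, best first, with "p" (0 to 1); they miss things now and then, are a little off and sometimes report something else, mostly with a low value. They report only what shows in the picture. A call takes as long as a camera call. They do not tell look-alikes from the thing itself.
- outline_of(target, picture): "region" (420x560 bool, what is visible of it).
- landmark_of(target, picture): "xyz" ([x, y, z] in m, in world coordinates, good to about 4 mm: a listed point, or the origin of a listed thing).
The state is a dict: "time": time; "joint_pos": joint angles; "joint_vel": joint speeds; "tau": joint torques, N m; "position": TCP position; "eef_rot": TCP orientation; "wrist_force": force on the tool from outside, world axes, zero at the start; "moment": the same for the moment, N m; "width": finger opening in m; "finger_force": force on a finger pad.
Only numpy, scipy, OpenCV 4.12 (cv2) and the standard library are available. Lean on these libraries where they do the work, as an engineer would, in place of code of your own. Each camera call takes 0.05 s, during which the arm holds its last target. There are 200 camera calls.

## Working session

There is one attempt and no reset: what is moved stays moved. The work goes in short steps, Python scripts to look and compute and a tool call to move; the robot and the scene stay as the last step left them, time stands still between calls to the robot, and variables do not carry over. Pictures are saved under pics/ and viewed, at most 10 in all, crops included, and the job is handed in when it is done.

Besides the shell and the picture viewer there is one more tool, called after "Call:" as name(argument=value, ...), one argument or row to a line, values as JSON. servo_tool: Moves the arm, as the interface text tells. Its arguments: {"type":"object","properties":{"deltas":{"type":"array","items":{"type":"number"}},"grip":{"type":"number"},"grip_force":{"type":"number"}},"required":["deltas"]}

```bash
mkdir -p pics
python3 - <<'E'
from rig import *
import cv2,numpy as np
s=observe();print(s['time'],s['position'],s['eef_rot'],s['width'])
for c in ['top','side']:
    p=read_camera(c); cv2.imwrite(f'pics/{c}0.png',p['pixels'][:,:,::-1])
    for n in ['pocket_seat','tray','lip_end','lens_center','small_lens_center','dropper','penlight','case']:
        for d in landmark_of(n,p)[:3]: print(c,n,round(d['p'],2),np.round(d['xyz'],4), np.round((lambda q:q[:2]/q[2])(p['K']@(p['R']@np.array(d['xyz'])+p['t'])),0))
E
```

```text
0.0 [0.22170276 0.63717116 0.25263453] [-5.23574730e-01 -3.09752411e+00  1.92873636e-03] 0.0853873085214927
top pocket_seat 0.93 [0.6181 0.1101 0.0079] [228. 176.]
top tray 0.81 [ 0.5566 -0.0098  0.0032] [272. 199.]
top lip_end 0.78 [0.5754 0.1015 0.0105] [230. 191.]
top lens_center 0.84 [ 0.4971 -0.102   0.0153] [307. 220.]
top lens_center 0.84 [ 0.3736 -0.0186  0.0052] [275. 267.]
top lens_center 0.79 [ 0.3774 -0.1279  0.007 ] [317. 266.]
top small_lens_center 0.48 [ 0.4988 -0.1     0.015 ] [306. 220.]
top small_lens_center 0.41 [0.5136 0.0266 0.0195] [258. 214.]
top dropper 0.52 [0.4682 0.1477 0.0059] [212. 231.]
top penlight 0.74 [ 5.540e-01  4.115e-01 -2.000e-04] [116. 200.]
top case 0.57 [ 5.907e-01 -3.757e-01  1.000e-04] [406. 187.]
side pocket_seat 0.61 [0.6172 0.1089 0.0015] [282. 181.]
side tray 0.71 [ 0.553  -0.0132 -0.0012] [291. 218.]
side lip_end 0.96 [0.5786 0.1057 0.0092] [271. 185.]
side lens_center 0.91 [ 0.4997 -0.0972  0.0147] [295. 244.]
side lens_center 0.74 [ 0.3734 -0.0142  0.0055] [227. 250.]
side lens_center 0.66 [ 0.3795 -0.1235  0.0095] [257. 279.]
side small_lens_center 0.63 [0.5142 0.0244 0.0118] [269. 212.]
side dropper 0.64 [0.4683 0.151  0.0051] [225. 194.]
side penlight 0.52 [ 0.5573  0.4176 -0.0025] [204. 137.]
side case 0.61 [ 5.918e-01 -3.778e-01  2.000e-04] [420. 313.]
side case 0.61 [ 0.5037 -0.0992  0.006 ] [297. 247.]
```

View pics/top0.png

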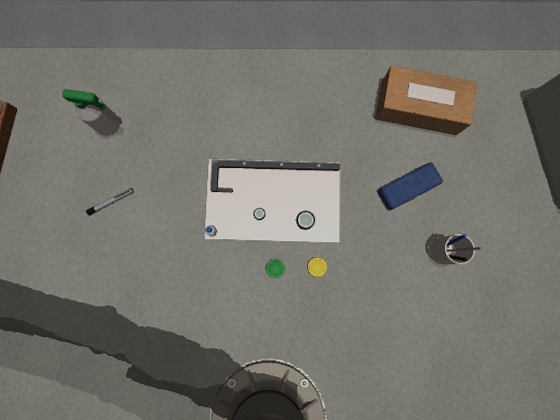

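View pics/side0.png

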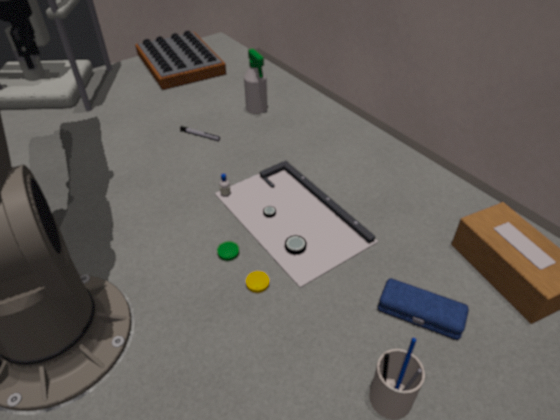

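The candidates in the top view are (306,220) black ring with clear glass, (275,268) green, (317,266) yellow and (259,214) small black. The one that fits is (306,220): it's the larger of the two clear lenses and lies on the tray. Next I'll confirm it in a crop and measure the tray yaw.

Run:
```python
from rig import *
import cv2,numpy as np
p=read_camera('top')
K,R,t=p['K'],p['R'],p['t']
def un(uv,z):
    d=R.T@np.linalg.inv(K)@np.array([uv[0],uv[1],1.]);c=-R.T@t
    return (c+d*(z-c[2])/d[2])[:2]
# white plate + dark rail: tray outline
m=outline_of('tray',p)[0]['region'].astype(np.uint8)
cs=max(cv2.findContours(m,0,2)[0],key=cv2.contourArea)[:,0]
w=np.array([un(q,.006) for q in cs],np.float32)
print('tray rect',cv2.minAreaRect(w*1000))
for d in outline_of('lens_center',p)[:3]+outline_of('small_lens_center',p)[:2]:
    r=d['region'];v,u=np.nonzero(r);h=.02
    e=cv2.minEnclosingCircle(np.array([un(q,h)*1000 for q in zip(u,v)],np.float32));print(round(d['p'],2),u.mean(),v.mean(),e)
c=cv2.resize(p['pixels'][145:285,190:360,::-1],None,fx=4.5,fy=4.2,interpolation=2);cv2.imwrite('pics/crop.png',c[:,:800])
```

```text
tray rect ((555.2730102539062, -11.336502075195312), (359.20758056640625, 221.26002502441406), 88.53662872314453)
0.74 304.5763358778626 219.91221374045801 ((496.39849853515625, -96.90155029296875), 25.158531188964844)
0.73 316.51525423728816 266.13898305084746 ((377.27850341796875, -125.93486785888672), 25.08700942993164)
0.56 274.4375 267.9765625 ((372.69049072265625, -17.209630966186523), 23.32616424560547)
0.39 259.2134831460674 213.31460674157304 ((515.0316162109375, 23.511869430541992), 14.147821426391602)
```

View pics/crop.png

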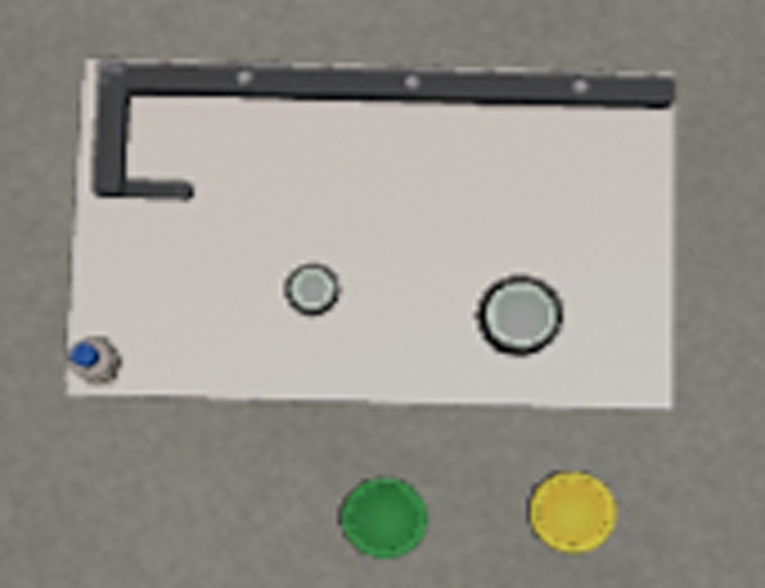

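Call:
servo_tool(
  deltas=[1,-0.9,0,0,1,-0.9,0,0,1,-0.9,0,0,1,-0.9,0,0,1,-0.9,0,0,1,-0.9,0,0,1,-0.9,0,0,1,-0.9,0,0],
  grip=0,
)

```text
time: 1.77
position: [0.3827, 0.4925, 0.2535]
eef_rot: [0.524, 3.098, 0.0]
wrist_force: [0.7, 0.1, -0.1]
width: -0.0002
finger_force: 0.0
```

The large clear lens is at crop (520,315), black-ringed on the tray, with the small one at (312,290). Green and yellow lie off the tray. Tray yaw is -1.5° and the seat is at about (0.618, 0.111).

Call:
servo_tool(
  deltas=[0.4,-1,0,0.1,0.4,-1,0,0.1,0.4,-1,0,0.095,0.4,-1,0,0,0.4,-1,0,0,0.4,-1,0,0,0.2,-1,0,0,0.2,-1,0,0],
)

```text
time: 2.43
position: [0.4381, 0.3324, 0.2534]
eef_rot: [0.041, 3.141, 0.0]
wrist_force: [0.2, -0.8, 0.4]
width: 0.0001
finger_force: 0.0
```

Call:
servo_tool(
  deltas=[0,-1,0,0,0,-1,0,0,0,-1,0,0,0,-1,0,0,0,-1,0,0,0,-1,0,0,0,-1,0,0,0,-1,0,0],
)

```text
time: 3.1
position: [0.4377, 0.1725, 0.2535]
eef_rot: [0.041, 3.141, 0.0]
wrist_force: [1.0, 0.9, 0.5]
width: -0.0003
finger_force: 0.0
```

Call:
servo_tool(
  deltas=[0,-1,0,0,0,-1,0,0,0,-1,0,0,0,-1,0,0,0,-1,0,0,0,-1,0,0,0,-1,0,0,0,-1,0,0],
)

```text
time: 3.77
position: [0.4377, 0.0125, 0.2535]
eef_rot: [0.041, 3.141, 0.0]
wrist_force: [1.1, -0.1, 0.4]
width: 0.0002
finger_force: 0.0
```

```bash
python3 -c "
from rig import *;s=observe();print(s['joint_pos'],s['position'],s['eef_rot'])"
```

```text
[-0.55315047  0.01618797  0.38628054  2.128775   -0.00745693  0.99733944
  1.38204459] [0.43771817 0.01252058 0.25351661] [4.06431975e-02 3.14087178e+00 3.94975472e-04]
```

Call:
servo_tool(
  deltas=[0,-1,0,0,0,-1,0,0,0,-1,-0.5,0,0,-1,-1,0,0,-1,-1,0,0.1,-0.5,-1,0,0.1,0,-1,0,0,0,-1,0],
)

```text
time: 4.43
position: [0.4422, -0.0973, 0.1426]
eef_rot: [0.043, 3.14, -0.001]
wrist_force: [-0.5, 0.4, -0.5]
width: -0.0001
finger_force: 0.0
```

Call:
servo_tool(
  deltas=[0,0,-1,0,0,0,-1,0,0,0,-1,0,0,0,-1,0,0,0,-1,0,0,0,-0.5,0,0,0,0,0],
)

```text
time: 5.02
position: [0.4409, -0.0965, 0.0318]
eef_rot: [-0.041, -3.138, 0.0]
wrist_force: [-0.5, -0.5, -0.5]
width: -0.0001
finger_force: 0.0
```

Run:
```python
from rig import *
import cv2
p=read_camera('side');cv2.imwrite('pics/s1.png',cv2.resize(p['pixels'][150:330,180:420,::-1],None,fx=3,fy=3))
```

```text
(no output)
```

View pics/s1.png

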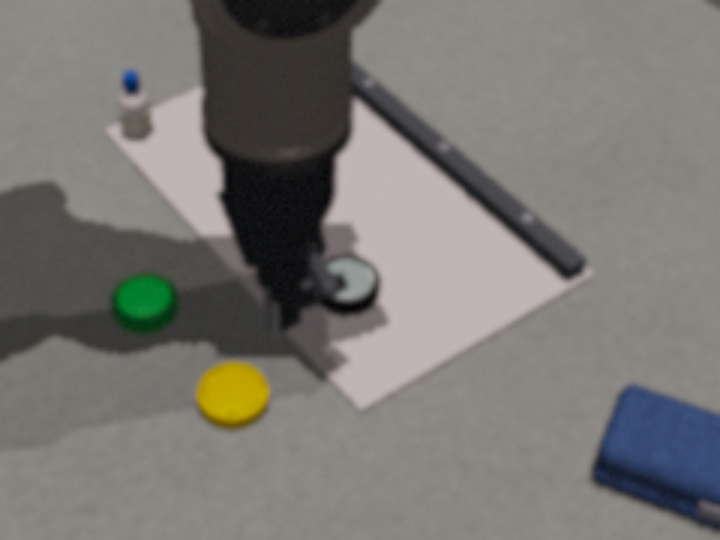

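The crop shows the shut fingertips just behind the lens, around (330,280), with the lens undisturbed. Pushing now.

Call:
servo_tool(
  deltas=[0.5,-0.013,0,0,0.5,-0.013,0,0,0.5,-0.013,0,0,0.5,-0.013,0,0,0.5,-0.013,0,0,0.5,-0.013,0,0,0.5,-0.013,0,0,0.5,-0.013,0,0],
)

```text
time: 5.73
position: [0.5229, -0.0986, 0.0333]
eef_rot: [0.041, 3.141, -0.0]
wrist_force: [-0.1, -0.4, 0.0]
width: -0.0004
finger_force: 0.1
```

```bash
cat > h.py <<'E'
from rig import *
import cv2,numpy as np
S=np.array([.6183,.1112]);a=np.deg2rad(-1.46);X=np.array([np.cos(a),np.sin(a)]);Y=np.array([-np.sin(a),np.cos(a)])
def pk(w): d=np.array(w)[:2]-S; return np.round([1000*d@X,1000*d@Y],1)
def see():
    print('tcp',np.round(observe()['position'],4),pk(observe()['position']))
    for c in ['top','side']:
        p=read_camera(c)
        for d in landmark_of('lens_center',p):
            if d['xyz'][0]>.44: print(c,round(d['p'],2),np.round(d['xyz'],4),pk(d['xyz']))
        last=p
    return last
E
python3 -c "from h import *;see()"
```

```text
tcp [ 0.5229 -0.0986  0.0333] [ -90.  -212.2]
side 0.63 [ 0.5635 -0.0998  0.0135] [ -49.4 -212.3]
```

Call:
servo_tool(
  deltas=[0.5,-0.013,0,0,0.5,-0.013,0,0,0.4,-0.01,0,0,0.3,-0.01,0,0,0.2,-0.01,0,0,0.2,0,0,0,0.1,0,0,0,0.1,0,0,0],
)

```text
time: 6.6
position: [0.5678, -0.0997, 0.0332]
eef_rot: [-0.041, -3.141, 0.0]
wrist_force: [-0.4, -0.1, -1.1]
width: -0.0001
finger_force: 0.1
```

Call:
servo_tool(
  deltas=[0.1,0,0,0,0.1,0,0,0,0.05,0,0,0,0.05,0,0,0],
)

```text
time: 6.93
position: [0.5738, -0.0997, 0.0333]
eef_rot: [-0.041, -3.141, 0.0]
wrist_force: [-0.5, -0.8, 0.2]
width: 0.0001
finger_force: 0.1
```

```bash
python3 -c "from h import *;see()"
```

```text
tcp [ 0.5738 -0.0997  0.0333] [ -39.1 -212. ]
side 0.57 [ 0.6101 -0.1005  0.0141] [  -2.8 -211.8]
```

Nearly there; creep on until the force rises.

Call:
servo_tool(
  deltas=[0.05,0,0,0,0.05,0,0,0,0.05,0,0,0],
)

```text
time: 7.38
position: [0.5767, -0.0997, 0.0333]
eef_rot: [-0.041, -3.141, -0.0]
wrist_force: [-4.9, 0.7, 1.5]
width: -0.0002
finger_force: 3.1
```

Call:
servo_tool(
  deltas=[0.05,0,0,0,0.05,0,0,0],
)

```text
time: 7.55
position: [0.5769, -0.0997, 0.0328]
eef_rot: [-0.041, -3.137, -0.001]
wrist_force: [-13.2, 0.7, 5.0]
width: -0.0003
finger_force: 6.8
```

Contact at the rail: reaction about 5-13 N, TCP 36 mm from the lens centre as expected. Backing off and turning to come from behind.

Call:
servo_tool(
  deltas=[-0.75,0,0,0,-0.75,0,0,0,0,-0.6,0,-0.1065,0,-0.6,0,-0.1065,0,-0.6,0,-0.1065,0,-0.6,0,-0.1065,0,0,0,-0.1065,0,0,0,-0.1065],
)

```text
time: 8.22
position: [0.5489, -0.1487, 0.0335]
eef_rot: [1.08, 2.949, -0.0]
wrist_force: [0.1, 1.6, -0.6]
width: -0.0002
finger_force: 0.0
```

Call:
servo_tool(
  deltas=[0,0,0,-0.1065,0,0,0,-0.1065,0,0,0,-0.1065,0,0,0,-0.1065,0,0,0,-0.1065,0,0,0,-0.1065,0,0,0,-0.1065,0,0,0,-0.1065],
)

```text
time: 8.88
position: [0.5491, -0.1476, 0.0334]
eef_rot: [2.245, 2.197, 0.0]
wrist_force: [0.2, -0.3, -0.5]
width: -0.0002
finger_force: 0.0
```

Call:
servo_tool(
  deltas=[0,0,0,-0.1065,0,0,0,-0.1065,0,0,0,-0.1065,0,0,0,-0.1065,0,0,0,0],
)

```text
time: 9.3
position: [0.549, -0.1475, 0.0331]
eef_rot: [2.676, 1.646, -0.001]
wrist_force: [0.5, 1.3, 0.4]
width: 0.0001
finger_force: 0.0
```

Run:
```python
from h import *
from scipy.spatial.transform import Rotation as Ro
s=observe();x=Ro.from_rotvec(s['eef_rot']).as_matrix()[:,0];print(np.degrees(np.arctan2(x[1],x[0])),s['joint_pos'])
p=see();cv2.imwrite('pics/s2.png',cv2.resize(p['pixels'][150:330,180:420,::-1],None,fx=3,fy=3))
```

```text
63.208289588381255 [-0.49241021  0.75691921  0.87419653  2.03604133 -0.86076015  0.76703894
  0.45284387]
tcp [ 0.549  -0.1475  0.0331] [ -62.7 -260.3]
```

View pics/s2.png

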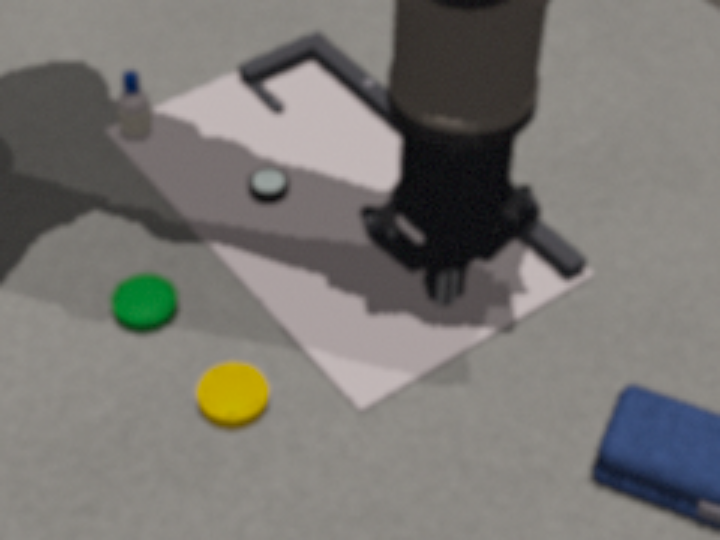

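Lens is hidden behind the gripper, which is turned and low with nothing else disturbed. Moving in behind and starting the slide.

Call:
servo_tool(
  deltas=[0.7,0.07,0,0,0.7,0.07,0,0,0.76,0.06,0,0,0,0.25,0,0,0.005,0.25,0,0,0.006,0.25,0,0,0.006,0.25,0,0,0.006,0.25,0,0],
)

```text
time: 10.17
position: [0.5919, -0.1182, 0.0333]
eef_rot: [-2.671, -1.653, 0.0]
wrist_force: [-0.7, -0.4, -0.3]
width: -0.0
finger_force: 0.1
```

```bash
python3 -c "from h import *;see()"
```

```text
tcp [ 0.5919 -0.1182  0.0333] [ -20.5 -230. ]
side 0.57 [ 0.6147 -0.0865  0.015 ] [   1.4 -197.7]
side 0.52 [ 0.6122 -0.0883  0.0036] [  -1.  -199.6]
```

Call:
servo_tool(
  deltas=[0.11,0.35,0,0,0.11,0.35,0,0,0.009,0.35,0,0,0.009,0.35,0,0,0.009,0.35,0,0,0.009,0.35,0,0,0.009,0.35,0,0,0.009,0.35,0,0],
)

```text
time: 11.03
position: [0.5979, -0.0618, 0.0333]
eef_rot: [-2.671, -1.653, 0.0]
wrist_force: [0.4, 0.1, -0.1]
width: -0.0001
finger_force: 0.1
```

Call:
servo_tool(
  deltas=[0.009,0.35,0,0,0.009,0.35,0,0,0.009,0.35,0,0,0.009,0.35,0,0,0.009,0.35,0,0,0.009,0.35,0,0,0.009,0.35,0,0,0.009,0.35,0,0],
)

```text
time: 11.7
position: [0.5994, -0.006, 0.0333]
eef_rot: [-2.671, -1.653, 0.0]
wrist_force: [0.6, 0.4, -0.4]
width: -0.0
finger_force: 0.1
```

```bash
python3 -c "
from h import *
p=see();cv2.imwrite('pics/s3.png',cv2.resize(p['pixels'][150:330,180:420,::-1],None,fx=3,fy=3))"
```

```text
tcp [ 0.5994 -0.006   0.0333] [ -15.9 -117.7]
side 0.58 [0.6151 0.0269 0.0153] [ -1.1 -84.4]
```

View pics/s3.png

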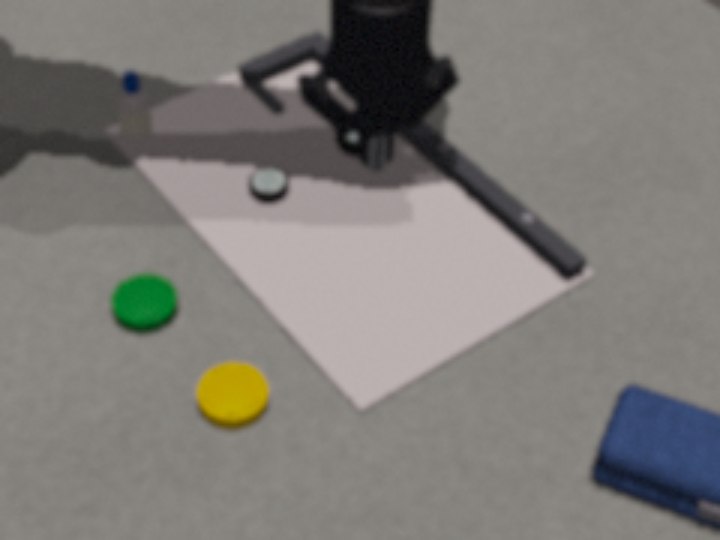

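The lens, at (350,137), leads the fingers along the rail. Continuing slower.

Call:
servo_tool(
  deltas=[0.0065,0.25,0,0,0.0065,0.25,0,0,0.0065,0.25,0,0,0.0065,0.25,0,0,0.0065,0.25,0,0,0.0065,0.25,0,0,0.0065,0.25,0,0,0.0065,0.25,0,0],
)

```text
time: 12.57
position: [0.6004, 0.0339, 0.0333]
eef_rot: [-2.671, -1.653, 0.0]
wrist_force: [-0.5, -1.4, 0.2]
width: -0.0004
finger_force: 0.2
```

Call:
servo_tool(
  deltas=[0.0065,0.25,0,0,0.0065,0.25,0,0,0.0065,0.25,0,0,0.0065,0.25,0,0,0.0065,0.25,0,0,0.004,0.15,0,0,0.004,0.15,0,0,0.003,0.1,0,0],
)

```text
time: 13.23
position: [0.6013, 0.0666, 0.0333]
eef_rot: [-2.671, -1.653, -0.0]
wrist_force: [-0.5, 0.7, 0.5]
width: -0.0001
finger_force: 0.1
```

```bash
python3 -c "from h import *;see()"
```

```text
tcp [0.6013 0.0666 0.0333] [-15.8 -45. ]
side 0.47 [0.6187 0.0987 0.0118] [  0.7 -12.5]
```

Call:
servo_tool(
  deltas=[0.002,0.1,0,0,0.002,0.1,0,0,0.002,0.1,0,0,0.002,0.1,0,0,0.001,0.05,0,0,0.001,0.05,0,0,0.001,0.05,0,0],
)

```text
time: 14.02
position: [0.6015, 0.0774, 0.0333]
eef_rot: [-2.671, -1.653, 0.0]
wrist_force: [0.6, -0.5, -0.6]
width: 0.0003
finger_force: 0.1
```

Call:
servo_tool(
  deltas=[0,0.05,0,0,0,0.05,0,0],
)

```text
time: 14.18
position: [0.6015, 0.0793, 0.0333]
eef_rot: [-2.672, -1.653, 0.0]
wrist_force: [-0.4, -0.9, -0.3]
width: -0.0001
finger_force: 0.1
```

Call:
servo_tool(
  deltas=[0,0.05,0,0,0,0.05,0,0],
)

```text
time: 14.35
position: [0.6013, 0.0804, 0.0333]
eef_rot: [2.671, 1.652, -0.001]
wrist_force: [-1.8, -8.1, 0.2]
width: -0.0002
finger_force: 4.2
```

Call:
servo_tool(
  deltas=[0,0.05,0,0,0,0,0,0],
)

```text
time: 14.52
position: [0.6011, 0.0805, 0.0333]
eef_rot: [2.671, 1.65, -0.002]
wrist_force: [-1.3, -9.2, 0.8]
width: 0.0001
finger_force: 4.3
```

Seated: firm reaction from the end stop. Back off and raise.

Call:
servo_tool(
  deltas=[-0.2,-0.4,0,0,-0.3,-0.7,0,0,-0.4,-0.9,0,0,0,0,0.8,0,0,0,1,0,0,0,1,0,0,0,1,0,0,0,1,0],
)

```text
time: 15.18
position: [0.5832, 0.0419, 0.1302]
eef_rot: [-2.672, -1.652, -0.0]
wrist_force: [0.3, -0.3, 0.7]
width: 0.0001
finger_force: 0.0
```

Call:
servo_tool(
  deltas=[-0.5,-1,1,0,-0.5,-1,1,0,-0.5,-1,1,0,-0.5,-1,1,0,-0.5,-1,0.5,0,-0.5,-1,0,0,-0.5,-1,0,0,0,0,0,0],
)

```text
time: 15.85
position: [0.5113, -0.1014, 0.2197]
eef_rot: [-2.675, -1.646, -0.002]
wrist_force: [-1.0, -0.7, 0.6]
width: -0.0003
finger_force: 0.0
```

Run:
```python
from h import *
p=see()
for c in ['top','side']:
    p=read_camera(c)
    for n in ['pocket_seat','small_lens_center','dropper']:
        for d in landmark_of(n,p)[:2]: print(c,n,round(d['p'],2),np.round(d['xyz'],4),pk(d['xyz']))
    if c=='top': a=p['pixels'][145:215,195:285,::-1]
    else: b=p['pixels'][150:220,235:325,::-1]
cv2.imwrite('pics/f.png',np.hstack([cv2.resize(i,(400,311),interpolation=2) for i in (a,b)]))
```

```text
tcp [ 0.5113 -0.1014  0.2197] [-101.6 -215.3]
top 0.7 [0.618  0.1098 0.0134] [-0.3 -1.4]
side 0.62 [0.6174 0.112  0.0137] [-0.9  0.8]
top pocket_seat 0.57 [0.6194 0.109  0.0076] [ 1.2 -2.2]
top small_lens_center 0.38 [0.5765 0.0995 0.0099] [-41.5 -12.8]
top dropper 0.52 [0.4662 0.1491 0.0053] [-153.   34.]
side pocket_seat 0.9 [6.137e-01 1.088e-01 6.000e-04] [-4.5 -2.5]
side small_lens_center 0.72 [0.5177 0.0229 0.0099] [-98.3 -90.8]
side dropper 0.45 [0.4717 0.1519 0.001 ] [-147.6   37. ]
```

View pics/f.png

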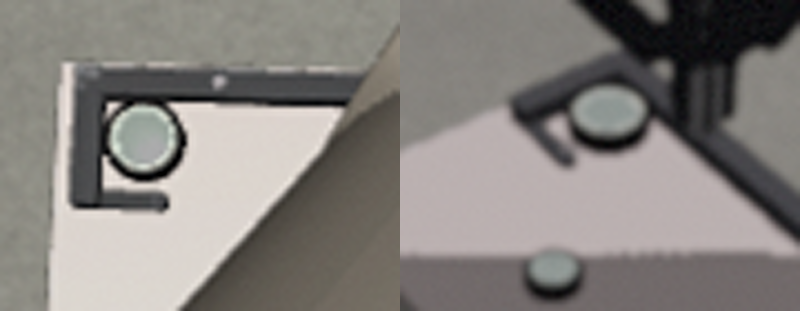

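The lens, at (143,138) in the left crop, sits flush against both the rail and the end stop. The small lens and dropper haven't moved and the hand is clear. Handing in.

```bash
python3 -c "from rig import *;print(close_job())"
```

```text
the job is handed in; nothing more can be done
None
```

The larger lens is parked in the corner pocket, against both the rail and the end stop, with my last camera readings putting it within about 1.5 mm of its seat. The hand is clear, the small lens and dropper read within camera error of where they started, and the job is handed in (no verdict was returned).

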